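# Stack a half cell on the alignment posts

### The arm

A 6-joint arm with a two-finger parallel gripper is mounted at the origin on the work surface. World frame = base frame: x ahead of the robot, y to its left, z up, the work surface at z = 0. Lengths are in m, angles in rad, forces in N, time in s.
With the tool pointing down it reaches from about 0.4 to 0.925 m from the base axis. Payload 3.4 kg.
Tool frame: the origin (TCP) lies between the finger pads; the fingertips stand 22 mm ahead of it and the grasp point (between the pads) lies 3 mm ahead of it; z points along the fingers, y is the line along which they close (so a half turn about z gives the same grasp; the last joint's range is limited). The gripper opens to 85 mm and grips with 20 to 120 N. Pads are 22 mm wide; open, the fingers measure 114 mm over their backs; the gripper's body (76 mm by 85 mm) begins 54 mm behind the grasp point. The pads swing forward as they close: fully open they stand 13 mm farther back than shut.
Start: joints at [-0.073, 0.307, 1.506, -0, 1.328, -0.073], TCP at [0.575, -0, 0.253] pointing down, gripper open.
Joint ranges: [-3.12, 3.12], [-1.05, 2.28], [0.14, 2.33], [-1.42, 4.57], [0.1, 2.73], [-2.68, 2.68]. Speed limits (rad/s): [2.57, 2.57, 3.14, 3.14, 3.14, 3.14].

### API

Orientations are given as a 3x3 rotation matrix whose columns are the frame's x, y, z axes.
In Python, from workcell import arm, viewer, order gives the robot as it stands. The module is installed in compiled form; this text tells all that it offers.
- The arm moves only by the tool arm_command, never from a script. Its argument "commands" is one flat list of numbers, 5 for each row, row after row: the opening, from 0 (shut) to 1 (fully open), then the shift along the tool's x, y, z in units of 40 mm (1.0 is 40 mm), then the turn about the tool's z in rad. A call has 1 to 20 rows; each row shifts and turns the commanded pose from where the row before left it, along the tool's axes as they then stand; what a row does not reach is not made up. A row lasts 1/8 s, in which the tool goes at most 62.5 mm and 10.7 degrees, less where a joint would pass 70% of its speed; a pose out of reach is approached as far as the arm can. A call is refused whole if a number of a shift passes 1 or a number of a turn 0.188, either way. A call with a gripper value outside its range is refused whole. The fingers move at their own pace and stop on an object; "newtons" is the grip in N (left out, the last holds). Time passes only in rows, so rows that do not move let the fingers close. It gives the time, the measured TCP pose, the force, the opening and the grip force at its end, in the units of the state.
- arm.read_state(): the state, without advancing time (a new reading comes with each control period).
- viewer.get_image(name): name is "scene" or "side" or "wrist"; returns a dict with "image" (384x512x3 uint8, blue, green, red), "mtx" (3x3 intrinsics, pixels), "k1" (the pictures are not rectified: a ray, as slopes to the right and down, at radius r is drawn at 1 + k1 r^2 times it, then the intrinsics apply), "R" (3x3) and "t" (3): a world point X has camera coordinates R X + t; the wrist camera has in their place "hand_eye" (4x4, takes a point from camera to tool coordinates, whose origin is the TCP and whose axes are the flange's). Camera axes: x right, y down, z forward; pixel columns grow to the right and rows downward; lengths in m; the calibration is good to about 2 mm. A picture is of the moment at which its call begins: read the wrist's pose just before it. There is no depth.
- order.close_job(): hands the job in; it is judged then, once.
The state is a dict: "clock": time; "joint_positions": joint angles; "qd": joint speeds; "joint_efforts": joint torques, N m; "ee_pos": TCP position; "tool_rot": TCP orientation; "force": force on the tool from outside, world axes, zero at the start; "ft_torque": the same for the moment, N m; "width": finger opening in m; "gripper_force": force on a finger pad.
Only numpy, scipy, OpenCV 4.12 (cv2) and the standard library are available. Lean on these libraries where they do the work, as an engineer would, in place of code of your own. Each camera call takes 0.05 s, during which the arm holds its last target. There are 200 camera calls.

### The job

Build the first half of a flow cell on the stacking jig: lower the plates over its two upright posts, first the plain green-grey insulator, then the copper current collector with its tab over the terminal block, then the black graphite plate with its grooves up, and last the grey flow frame with its hose barbs at the end away from the terminal block. Each plate must go fully down and lie flat on the one below; lower them, do not drop them, since graphite chips. Leave the jar, magnifier, pen cup and tweezers where they stand.

Things in the scene. Friction and masses are not known exactly. Their poses are not given: they have to be found in the camera images.
- jig: fixed: grey foot 160 x 92 x 8 mm, aluminium end plate 108 x 54 mm, its top 26 mm above the bench, and two upright posts 8 mm across, 42 mm either side of the centre, straight to 66 mm above the bench, then tapering to a tip at 78 mm. Origin on the bench midway between the posts, x along them towards the terminal block, z up. Plates stack centred on the origin; posts have 3 mm play in notches
- jig_terminal (a point): top of the terminal block, a black block 18 x 26 mm with a brass pad on the jig's foot; the point is at the pad's centre, 69 mm along the jig's x and 16.5 mm along its y from the jig's origin, 33 mm above the bench. The collector's tab ends up 3 mm above it
- insulator: insulator: plain green-grey glass-epoxy plate without hole or tab, 10 mm thick, about 90 g; 96 mm long (its x), 54 mm wide (y), a notch 14 mm wide, 13 deep in the middle of each short end. Origin at the centre of this plate's underside, z up; starts flat on the bench; the same either way round
- collector: current collector: copper plate 8 mm thick, about 360 g, with a tab 18 mm wide and 4 mm thick that sticks out 31 mm at the +x end, flush below, centred at y = +16.5 mm; apart from the tab 96 mm long (its x), 54 mm wide (y), a notch 14 mm wide, 13 deep in the middle of each short end. Origin at the centre of this plate's underside, z up; starts flat on the bench
- graphite: graphite flow-field plate: black, 10 mm thick, about 90 g, grooves (parallel grey lines) on its top; 96 mm long (its x), 54 mm wide (y), a notch 14 mm wide, 13 deep in the middle of each short end. Origin at the centre of this plate's underside, z up; starts flat on the bench; the same either way round
- frame: flow frame: grey plastic, 12 mm thick, about 60 g, a 48 x 30 mm window and two white hose barbs 8 mm thick sticking out 24 mm at its -x end, at y = +-16.5 mm; apart from these 96 mm long (its x), 54 mm wide (y), a notch 14 mm wide, 13 deep in the middle of each short end. Origin at the centre of this plate's underside, z up; starts flat on the bench. On the jig its x points to the terminal block
- jar: bystander: small brown jar with white cap, 60 mm across, 75 mm high; origin at the centre of its underside
- magnifier: bystander: round lens on a white disc foot 80 mm across, 119 mm high; origin at the centre of its underside
- pencup: bystander: black cup 74 mm across with pens and a brush standing in it, about 170 mm high in all; origin at the centre of its underside
- tweezers: bystander: steel tweezers lying flat, 126 mm long, 12 mm wide, 6 mm high; origin near the middle, x towards the tips
Mind the look-alikes: they are no part of the job. Of the things shaped like the collector, the copper one is meant.

How it is judged:
On the way, in this order (a step that is already met when the one before it is completed fails the run):
1. the insulator lies flat on the jig's end plate, between the posts (x of insulator in the frame of jig between -0.005 and 0.005 m and y of insulator in the frame of jig between -0.005 and 0.005 m and z of insulator in the frame of jig between 0.0235 and 0.0285 m and angle between the x axis of insulator and the x axis of jig, either way round below 0.12 rad and angle between insulator's own z axis and vertical below 0.06 rad), for 0.2 s.
2. the collector lies flat on the insulator, its tab over the terminal block (x of collector in the frame of jig between -0.005 and 0.005 m and y of collector in the frame of jig between -0.005 and 0.005 m and z of collector in the frame of jig between 0.0335 and 0.0385 m and angle between the x axis of collector and the x axis of jig, either way round below 0.12 rad and angle between collector's own z axis and vertical below 0.06 rad and x of jig_terminal in the frame of collector above 0.03 m), for 0.2 s.
3. the graphite plate lies flat on the collector, grooves up (x of graphite in the frame of jig between -0.005 and 0.005 m and y of graphite in the frame of jig between -0.005 and 0.005 m and z of graphite in the frame of jig between 0.0415 and 0.0465 m and angle between the x axis of graphite and the x axis of jig, either way round below 0.12 rad and angle between graphite's own z axis and vertical below 0.06 rad), for 0.2 s.
4. the flow frame lies flat on the graphite plate, hose barbs away from the terminal block (x of frame in the frame of jig between -0.005 and 0.005 m and y of frame in the frame of jig between -0.005 and 0.005 m and z of frame in the frame of jig between 0.0515 and 0.0565 m and angle between the x axis of frame and the x axis of jig, either way round below 0.12 rad and angle between frame's own z axis and vertical below 0.06 rad and x of jig_terminal in the frame of frame above 0.03 m), for 0.2 s.
At the end, for the whole second after the job is handed in: All four plates rest on the jig, from below insulator, collector, graphite, frame: each within 5 mm of midway between the posts, 2.5 mm of its full-down height, 0.12 rad of the jig's direction, 0.06 rad of level, right side up; tab at the terminal end, barbs at the other; at rest (all of step 1 and all of step 2 and all of step 3 and all of step 4 and linear speed of each of insulator, collector, graphite, frame below 0.01 m/s); the robot touches nothing.
It fails at once if a plate is dropped onto the jig (falls faster than 0.6 m/s between the posts) ((horizontal distance between insulator and jig below 0.02 m and z of insulator in the frame of jig below 0.076 m and linear speed of insulator above 0.6 m/s) or (horizontal distance between collector and jig below 0.02 m and z of collector in the frame of jig below 0.076 m and linear speed of collector above 0.6 m/s) or (horizontal distance between graphite and jig below 0.02 m and z of graphite in the frame of jig below 0.076 m and linear speed of graphite above 0.6 m/s) or (horizontal distance between frame and jig below 0.02 m and z of frame in the frame of jig below 0.076 m and linear speed of frame above 0.6 m/s)).
It fails at once if the jar, magnifier, pen cup or tweezers are pushed more than 20 mm or knocked over (distance of any of jar, magnifier, pencup, tweezers from where it was at the start of the episode above 0.02 m or angle between any of jar, magnifier, pencup, tweezers's own z axis and vertical above 0.35 rad).
It also fails if it takes over 115 s, if anything falls off the work surface, if the arm or the gripper's body presses on something with over 40 N, if the wrist force passes 120 N, or if a joint passes its speed limit or range.

## Working session

There is one attempt and no reset: what is moved stays moved. The work goes in short steps, Python scripts to look and compute and a tool call to move; the robot and the scene stay as the last step left them, time stands still between calls to the robot, and variables do not carry over. Pictures are saved under pics/ and viewed, at most 14 in all, crops included, and the job is handed in when it is done.

Besides the shell and the picture viewer there is one more tool, called as name(argument=value, ...), one argument or row to a line, values as JSON. arm_command: Moves the arm, as the interface text tells. Its arguments: {"type":"object","properties":{"commands":{"type":"array"},"newtons":{"type":"number"}},"required":["commands"]}

```bash
mkdir -p pics; cat > h.py <<'E'
import numpy as np, cv2
from workcell import arm, viewer, order
def grab(name, fn=None):
    s=arm.read_state(); d=viewer.get_image(name)
    if fn: cv2.imwrite('pics/'+fn,d['image'])
    if 'R' in d: R,t=np.array(d['R']),np.array(d['t'])
    else:
        H=np.array(d['hand_eye']); T=np.eye(4); T[:3,:3]=s['tool_rot']; T[:3,3]=s['ee_pos']
        M=np.linalg.inv(T@H); R,t=M[:3,:3],M[:3,3]
    return d['image'],dict(R=R,t=t,K=np.array(d['mtx']),k1=float(d['k1']))
def proj(X,c):
    X=np.atleast_2d(X); p=X@c['R'].T+c['t']; p=p[:,:2]/p[:,2:]
    p=p*(1+c['k1']*(p**2).sum(1,keepdims=True))
    return p@c['K'][:2,:2].T+c['K'][:2,2]
def ray(uv,c):
    q=np.linalg.solve(c['K'],np.c_[np.atleast_2d(uv),np.ones(len(np.atleast_2d(uv)))].T).T[:,:2]
    p=q.copy()
    for _ in range(20): p=q/(1+c['k1']*(p**2).sum(1,keepdims=True))
    return -c['R'].T@c['t'], np.c_[p,np.ones(len(p))]@c['R']
def onz(uv,c,z):
    o,d=ray(uv,c); return o+d*((z-o[2])/d[:,2:])
E
python3 - <<'E'
from h import *
import pickle
C={}
for n in ('scene','side','wrist'):
    im,c=grab(n,n+'0.png'); C[n]=(im,c); print(n,-c['R'].T@c['t'],c['R'][2],c['k1'],c['K'][0,0])
pickle.dump(C,open('c0.pkl','wb'))
a=np.vstack([C['scene'][0],C['side'][0]]); 
s=arm.read_state();print(s['clock'],s['tool_rot'],s['width'])
E
```

```text
scene [ 1.17368965 -0.17329     1.19124391] [-0.49987637  0.09918423 -0.8603988 ] -0.06044696848193748 391.68413759802286
side [ 0.113316   -0.73218407  1.04015327] [ 0.32943632  0.54611155 -0.77021678] -0.006523828242650158 429.26966463279564
wrist [0.57441604 0.06576258 0.37345543] [-0.00233745 -0.26269374 -0.96487644] 0.015955369751973338 274.5274637748032
0.15 [[-2.58304052e-05  9.99998628e-01 -1.65652548e-03]
 [ 9.99999994e-01  2.60092995e-05  1.07972238e-04]
 [ 1.08015175e-04 -1.65652268e-03 -9.99998622e-01]] 0.08502789951467395
```

View pics/scene0.png

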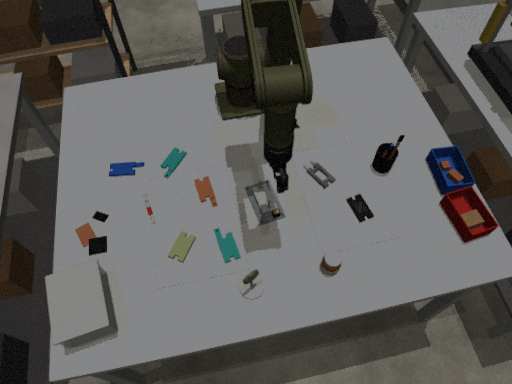

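View pics/side0.png

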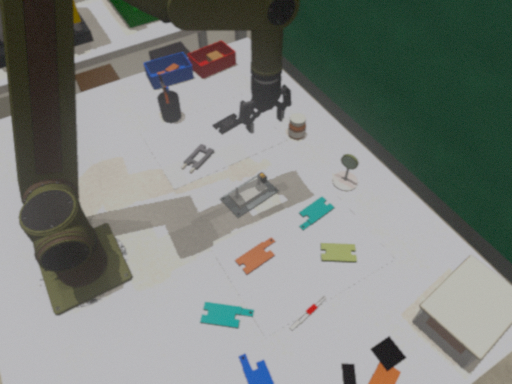

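The scene view shows the jig at (265,203) with its terminal block at about (277,212).
- **Collector shapes:** orange-copper (206,191), teal (173,162), teal (228,246), blue (127,169). The orange-copper one fits "copper".
- **Insulator:** olive plate without a tab at (182,247).
- **Graphite:** black plate at (360,207).
- **Frame:** grey plate with barbs at (320,174).

I'll confirm these in one enlarged crop.

```bash
python3 - <<'E'
from h import *
im=cv2.imread('pics/scene0.png')[140:275,155:385]
cv2.imwrite('pics/crop1.png',cv2.resize(im,None,fx=3.4,fy=3.4,interpolation=cv2.INTER_CUBIC))
E
```

```text
(no output)
```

View pics/crop1.png

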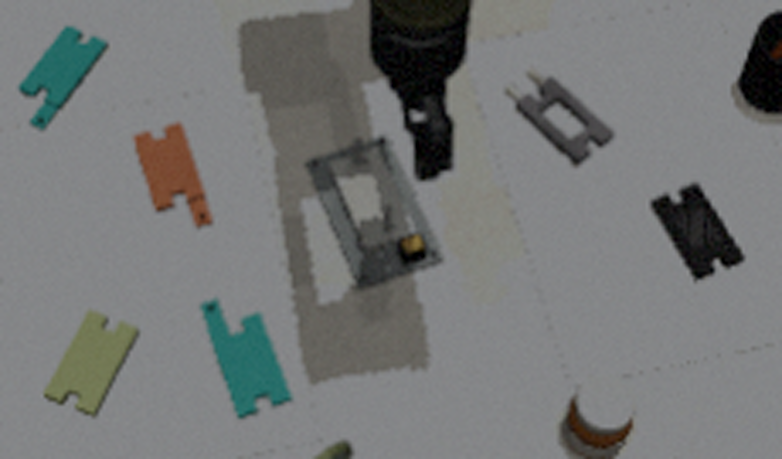

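View pics/wrist0.png

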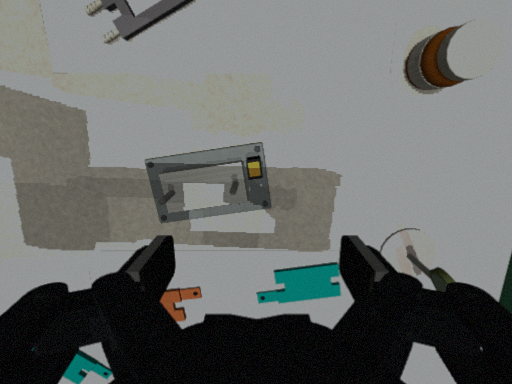

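The crop confirms the choices: copper collector with its tab towards +x, plain olive insulator, grooved black graphite, grey frame with barbs towards -x. The wrist view shows the jig foot corners at (147,159), (262,144), (271,207), (162,221) and the terminal at (255,168), so jig x is close to world +x. Next I'll fit poses to silhouettes.

```bash
cat >> h.py <<'E'
from scipy.optimize import minimize, least_squares
def outline(kind):
    b=[(48,-27),(48,-7),(35,-7),(35,7),(48,7),(48,27),(-48,27),(-48,7),(-35,7),(-35,-7),(-48,-7),(-48,-27)]
    h={'insulator':10,'collector':8,'graphite':10,'frame':12}[kind]
    parts=[(np.array(b),0,h,1)]
    if kind=='collector': parts.append((np.array([(48,7.5),(79,7.5),(79,25.5),(48,25.5)]),0,4,1))
    if kind=='frame':
        for s in (-16.5,16.5): parts.append((np.array([(-48,s-4),(-72,s-4),(-72,s+4),(-48,s+4)]),2,10,1))
        parts.append((np.array([(24,15),(-24,15),(-24,-15),(24,-15)]),0,12,0))
    return parts
def rt(p,xy,z): 
    c,s=np.cos(p[2]),np.sin(p[2]); return np.c_[xy@np.array([[c,s],[-s,c]])/1000+np.array(p[:2]),np.full(len(xy),z/1000)]
def render(kind,p,c,off,shape,S=4,z0=0):
    m=np.zeros((shape[0]*S,shape[1]*S),np.uint8)
    def fill(m,P,v): cv2.fillPoly(m,[np.round(((P-off)*S+S/2-.5)*16).astype(np.int32)],v,shift=4)
    for xy,a,b,v in outline(kind):
        A=proj(rt(p,xy,a+z0),c);B=proj(rt(p,xy,b+z0),c)
        if v:
            fill(m,A,255);fill(m,B,255)
            for i in range(len(xy)):
                j=(i+1)%len(xy); fill(m,np.array([A[i],A[j],B[j],B[i]]),255)
        else:
            h1=np.zeros_like(m);h2=h1.copy();fill(h1,A,1);fill(h2,B,1);m[(h1&h2)>0]=0
    return cv2.resize(m,(shape[1],shape[0]),interpolation=cv2.INTER_AREA).astype(float)/255
def mask(im,seed,half=45,thr=0.5):
    u,v=map(int,seed);x0=max(u-half,0);y0=max(v-half,0);cr=im[y0:v+half,x0:u+half].astype(float)
    f=np.median(im[v-1:v+2,u-1:u+2].reshape(-1,3).astype(float),0);b=np.median(cr.reshape(-1,3),0)
    a=np.clip(((cr-b)@(f-b))/((f-b)@(f-b)),0,1.0); r=np.linalg.norm((cr-b)-a[...,None]*(f-b),axis=2)
    hard=((a>thr)&(r<0.5*np.linalg.norm(f-b))).astype(np.uint8)
    n,l=cv2.connectedComponents(hard); keep=cv2.dilate((l==l[v-y0,u-x0]).astype(np.uint8),np.ones((3,3)))
    return a*keep,np.array([x0,y0])
def fit(kind,obs,p0,z0=0):
    """obs: list of (mask,off,cam)"""
    def cost(q):
        p=(q[0]/1000,q[1]/1000,q[2]/50); e=0
        for m,off,c in obs:
            r=cv2.GaussianBlur(render(kind,p,c,off,m.shape,z0=z0)-m,(0,0),.8); e+=(r**2).sum()/m.sum()
        return e
    best=min((minimize(cost,[p0[0]*1e3,p0[1]*1e3,t*50],method='Nelder-Mead',options=dict(initial_simplex=np.array([p0[0]*1e3,p0[1]*1e3,t*50])+np.array([[0,0,0],[8,0,0],[0,8,0],[0,0,8]]),maxiter=150)) for t in np.atleast_1d(p0[2])),key=lambda r:r.fun)
    q=best.x; return np.array([q[0]/1e3,q[1]/1e3,q[2]/50]),best.fun
E
cat > m.py <<'E'
from h import *
import pickle
C=pickle.load(open('c0.pkl','rb'))
im,c=C['scene']; im2,c2=C['side']
S={'insulator':((184,246),[-2.6,-2.2,-.9,-.5,-.1,.3]),'collector':((204,188),[-.2,.2,.6]),'graphite':((360,208),[0,.3,.6]),'frame':((315,178),[.4,.8,1.2])}
for k,(sd,th) in S.items():
    z=.01; p0=onz(sd,c,z)[0]
    if k=='frame': p0=onz((320,174),c,z)[0]
    m1,o1=mask(im,sd); P,e=fit(k,[(m1,o1,c)],(p0[0],p0[1],th))
    out=[P,e,m1.sum()]
    if k=='insulator' or k=='collector':
        sd2=proj(rt(P,np.array([[0,10.]]),10),c2)[0]; m2,o2=mask(im2,sd2); P2,e2=fit(k,[(m2,o2,c2)],P); out+=[P2,e2,m2.sum()]
    print(k,[np.round(x,4) for x in out])
cw=C['wrist'][1]
f=onz([(147,159),(262,144),(271,207),(162,221)],cw,.008);print(f)
print(np.linalg.norm(np.roll(f,-1,0)-f,axis=1), f.mean(0), np.arctan2(*(f[1]-f[0])[1::-1]),np.arctan2(*(f[2]-f[3])[1::-1]), onz((255,168),cw,.033))
d=[(0,s*.0425,z) for s in(-1,1) for z in(.003,.009,.015,.022)]
s=arm.read_state(); print(proj(np.array(d)@np.array(s['tool_rot']).T+s['ee_pos'],cw).round())
E
python3 m.py
```

```text
insulator [array([ 0.6172, -0.3229, -0.6039]), np.float64(0.0026), np.float64(455.9413), array([ 0.6174, -0.3237, -0.5863]), np.float64(0.0162), np.float64(601.8982)]
collector [array([ 0.4119, -0.2177,  0.1126]), np.float64(0.0038), np.float64(374.7856), array([ 0.4122, -0.2189,  0.121 ]), np.float64(0.0053), np.float64(674.1425)]
graphite [array([0.606 , 0.2961, 0.1795]), np.float64(0.0009), np.float64(409.0647)]
frame [array([0.4498, 0.2026, 0.4823]), np.float64(0.0816), np.float64(270.4775)]
[[ 0.42735128  0.01363481  0.008     ]
 [ 0.58040096  0.03374448  0.008     ]
 [ 0.59353333 -0.05321638  0.008     ]
 [ 0.43939872 -0.07434072  0.008     ]]
[0.15436517 0.08794686 0.15557543 0.08879659] [ 0.51017107 -0.02004445  0.008     ] 0.13064467824195622 0.13620270057720688 [[0.57140754 0.00622779 0.033     ]]
[[172. 256.]
 [175. 250.]
 [179. 245.]
 [182. 239.]
 [343. 256.]
 [339. 250.]
 [336. 245.]
 [333. 240.]]
```

arm_command(
  commands=[1, -0.9, 0.12, 0, 0, 1, -0.9, 0.12, 0, 0, 1, -0.9, 0.12, 0, 0, 1, -0.9, 0.12, 0, 0, 1, -0.9, 0.12, 0, 0, 1, -0.9, 0.12, 0, 0, 1, -0.9, 0.12, 0, 0, 1, -0.9, 0.12, 0, 0, 1, -0.9, 0.12, 0, 0, 1, 0, 0, 0, -0.16, 1, 0, 0, 0, -0.16, 1, 0, 0, 0, -0.16, 1, 0, 0, 0, -0.16, 1, 0, 0, 0, -0.16, 1, 0, 0, 0, -0.17, 1, 0, 0, 0, 0],
  newtons=40,
)

```text
clock: 2.15
ee_pos: [0.618, -0.3239, 0.2527]
tool_rot: [[-0.824, 0.567, -0.001], [0.567, 0.824, 0.001], [0.001, -0.0, -1.0]]
force: [0.1, -0.6, 0.4]
width: 0.0854
gripper_force: 0.0
```

```bash
cat > look.py <<'E'
import sys
from h import *
# look.py kind x y th fn [z0] : fit plate in wrist view, print offset in tool axes (units of 40 mm)
k=sys.argv[1]; p0=[float(a) for a in sys.argv[2:5]]; fn=sys.argv[5]
im,c=grab('wrist',fn); s=arm.read_state()
sd=proj(rt(p0,np.array([[0,20.]]),10),c)[0].round(); print('seed',sd)
m,o=mask(im,sd,half=120); P,e=fit(k,[(m,o,c)],p0); print('pose',P.round(4),'err',round(e,4),'area',m.sum().round())
R=np.array(s['tool_rot']); d=R.T@(np.r_[P[:2],0]-np.r_[s['ee_pos'][:2],0])/.04
print('tool shift units',d[:2].round(3),'turn',round(np.arctan2(R[1,0],R[0,0])-P[2],4))
ov=im.copy()
for xy,a,b,v in outline(k):
    for z in (a,b): cv2.polylines(ov,[proj(rt(P,xy,z),c).round().astype(int)],True,(0,0,255) if z==b else (255,0,0),1)
cv2.imwrite('pics/'+fn,ov)
E
python3 look.py insulator 0.6172 -0.3229 -0.6 w1.png
```

```text
seed [273. 169.]
pose [ 0.6184 -0.3164 -0.3963] err 0.4973 area 6263.0
tool shift units [0.101 0.16 ] turn 2.9339
```

View pics/w1.png

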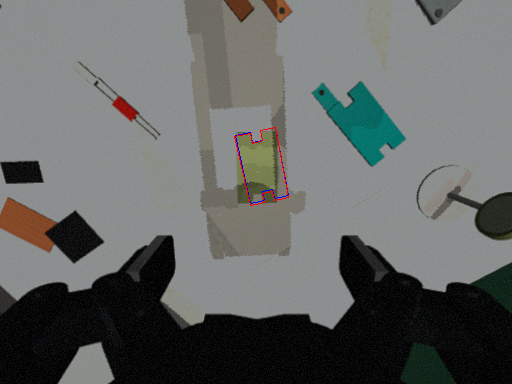

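Shadow of the arm spoiled the mask; the plate itself appears at about (236..277, 128..205), upright in the image. I'll switch to chromaticity for the coloured plates.

```bash
python3 - <<'E'
s=open('h.py').read()
s=s.replace("cr=im[y0:v+half,x0:u+half].astype(float)\n","cr=im[y0:v+half,x0:u+half].astype(float)\n    im=im.astype(float)\n    if chroma: im=cv2.GaussianBlur(im,(0,0),.7); im=im/(im.sum(2,keepdims=True)+5); cr=im[y0:v+half,x0:u+half]\n")
s=s.replace("half=45,thr=0.5)","half=45,thr=0.5,chroma=False)")
s=s.replace("hard=((a>thr)","a=np.clip((a-.3)/.4,0,1)\n    hard=((a>thr)")
open('h.py','w').write(s)
l=open('look.py').read().replace("half=120)","half=120,chroma=k in('insulator','collector'))")
open('look.py','w').write(l)
E
python3 look.py insulator 0.6172 -0.3229 -0.6 w2.png
```

```text
seed [273. 169.]
pose [ 0.6155 -0.3234 -0.5919] err 0.0018 area 2670.0
tool shift units [ 0.06  -0.025] turn 3.1296
```

View pics/w2.png

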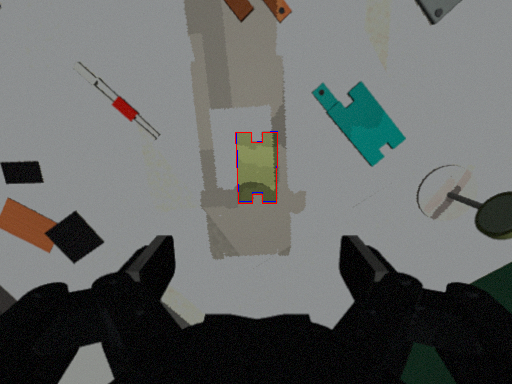

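The overlay fits the plate (236..277, 132..203) well, and the visible fingertips match tips about 9 mm ahead of the TCP when open. Now I'll descend and grip.

arm_command(
  commands=[0.82, 0.06, -0.025, 0.8, -0.012, 0.82, 0, 0, 0.9, 0, 0.82, 0, 0, 0.9, 0, 0.82, 0, 0, 0.9, 0, 0.82, 0, 0, 0.9, 0, 0.82, 0, 0, 0.7, 0, 0.82, 0, 0, 0.4, 0, 0.82, 0, 0, 0.19, 0, 0.82, 0, 0, 0, 0, 0.5, 0, 0, 0.05, 0, 0.5, 0, 0, 0.05, 0, 0.4, 0, 0, 0, 0, 0.4, 0, 0, 0, 0, 0.4, 0, 0, 0, 0],
  newtons=50,
)

```text
clock: 4.0
ee_pos: [0.6167, -0.3241, 0.0255]
tool_rot: [[-0.831, 0.556, 0.003], [0.556, 0.832, -0.002], [-0.004, 0.0, -1.0]]
force: [-3.2, 1.5, 12.0]
width: 0.052
gripper_force: 49.8
```

arm_command(
  commands=[0.4, 0, 0, -0.25, 0, 0.4, 0, 0, -0.5, 0, 0.4, 0, 0, -0.9, 0, 0.4, 0, 0, -0.9, 0, 0.4, 0, 0, -0.5, 0, 0.4, 0, 0, 0, 0],
)

```text
clock: 4.75
ee_pos: [0.6173, -0.3244, 0.1472]
tool_rot: [[-0.832, 0.555, 0.005], [0.555, 0.832, -0.003], [-0.006, 0.0, -1.0]]
force: [-0.6, 0.1, -0.9]
width: 0.0515
gripper_force: 52.4
```

```bash
python3 - <<'E'
from h import *
im,c=grab('wrist','w3.png')
s=arm.read_state(); R=np.array(s['tool_rot'])
print(proj(np.array([[0.048,.027,.017],[0.048,-.027,.017],[0.048,.007,.017],[.035,.007,.017],[.035,-.007,.017],[0,.027,.017],[0,.027,.02],[0.011,.027,.022]])@R.T+s['ee_pos'],c).round(1), s['force'],s['ee_pos'])
E
```

```text
[[310.9 153.6]
 [204.4 153.4]
 [271.4 153.6]
 [271.  178.7]
 [244.1 178.6]
 [306.3 240.7]
 [305.4 238.4]
 [305.7 218.8]] [ 0.37562789 -0.30456442 -1.76528981] [ 0.61621659 -0.32382202  0.14525946]
```

View pics/w3.png

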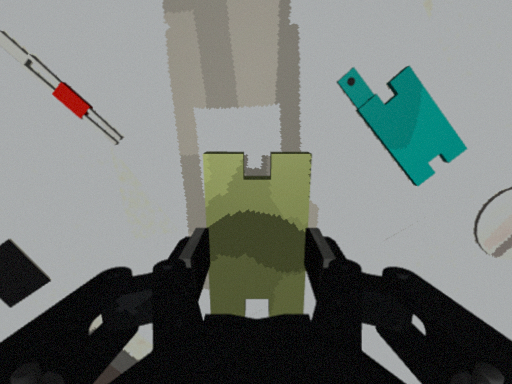

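The plate is held straight: its near corners are at (204,153) and (311,153), as predicted for a centred grasp, and the force of -0.9 N matches 90 g. Next I'll go to a viewpoint beside the jig.

arm_command(
  commands=[0.4, 0.57, 0.82, -0.18, 0, 0.4, 0.57, 0.82, -0.18, 0, 0.4, 0.57, 0.82, -0.18, 0, 0.4, 0.57, 0.82, -0.18, 0, 0.4, 0.57, 0.82, -0.18, 0, 0.4, 0.57, 0.82, -0.18, 0, 0.4, 0.57, 0.82, -0.18, 0, 0.4, 0.57, 0.82, -0.18, 0, 0.4, 0, 0, 0, -0.18, 0.4, 0, 0, 0, -0.18, 0.4, 0, 0, 0, -0.18, 0.4, 0, 0, 0, -0.18, 0.4, 0, 0, 0, 0],
)

```text
clock: 6.42
ee_pos: [0.6088, -0.0039, 0.1999]
tool_rot: [[-0.992, -0.129, -0.003], [-0.129, 0.992, 0.0], [0.003, 0.001, -1.0]]
force: [0.5, 0.9, -0.5]
width: 0.0518
gripper_force: 52.4
```

```bash
python3 - <<'E'
from h import *
import pickle
im,c=grab('wrist'); im2,c2=grab('side'); im3,c3=grab('scene')
pickle.dump((im,c,im2,c2,im3,c3),open('c1.pkl','wb'))
def crop(im,cam,r,f):
    p=proj([.51,-.02,.04],cam)[0].round().astype(int); x0,y0=np.maximum(p-r,0); k=im[y0:y0+2*r,x0:x0+2*r]; print(x0,y0); return cv2.resize(k,None,fx=f,fy=f,interpolation=cv2.INTER_CUBIC)
a=crop(im,c,80,3.7); b=np.hstack([crop(im2,c2,37,4),crop(im3,c3,37,4)])[:296]
cv2.imwrite('pics/j1.png',cv2.resize(im,None,fx=1.55,fy=1.55,interpolation=cv2.INTER_CUBIC)[:420]); cv2.imwrite('pics/j2.png',b)
print(arm.read_state()['ee_pos'])
E
```

```text
174 3
211 150
227 159
[ 0.60927872 -0.00397649  0.20056146]
```

View pics/j1.png

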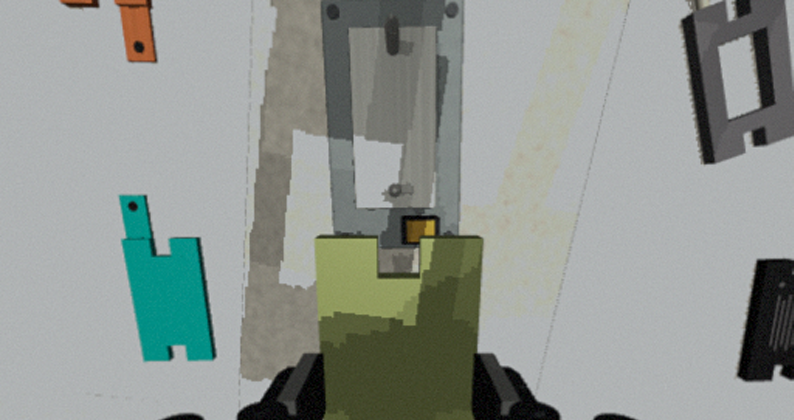

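The view shows the near post's tip at about (396,190) in the picture, the far post at (391,20..52), the end plate corners at (348,27), (436,27), (356,208), (435,208) and the brass pad at (420,230). I'll enlarge it for accurate picks.

```bash
python3 - <<'E'
import pickle,cv2
im=pickle.load(open('c1.pkl','rb'))[0]
k=im[0:150,195:310]; cv2.imwrite('pics/j3.png',cv2.convertScaleAbs(cv2.resize(k,None,fx=4,fy=4,interpolation=cv2.INTER_CUBIC),alpha=1.4,beta=10))
E
```

```text
(no output)
```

View pics/j3.png

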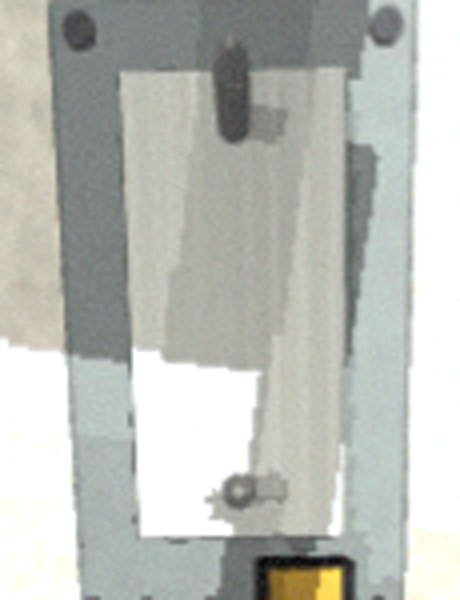

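```bash
cat > jig.py <<'E'
from h import *
import pickle
im,c,im2,c2,im3,c3=pickle.load(open('c1.pkl','rb'))
px=np.array([(121,71),(345,67),(343,534),(141,537),(239,489),(230,44),(234,128)],float)
px=(px+.5)/4-.5+np.array([195,0])
L=np.array([(-54,-27,26),(-54,27,26),(54,27,26),(54,-27,26),(42,0,77),(-42,0,77),(-42,0,26)])
def X(p): return np.vstack([rt(p,L[i:i+1,:2].astype(float),L[i,2]) for i in range(len(L))])
f=lambda p:(proj(X(p),c)-px).ravel()
r=least_squares(f,[.51,-.02,.133]); print(r.x.round(4)); print(r.fun.reshape(-1,2).round(1))
# free-height check
p2=r.x
for n,i,cc in(('side',im2,c2),('scene',im3,c3)):
    o=i.copy(); 
    for xy,z in((np.array([(-80,-46),(80,-46),(80,46),(-80,46.)]),8),(np.array([(-54,-27),(54,-27),(54,27),(-54,27.)]),26)):
        cv2.polylines(o,[(proj(rt(p2,xy,z),cc)*16).round().astype(int)],True,(0,0,255),1,cv2.LINE_AA,4)
    for s in(-42.,42):
        a=proj(np.vstack([rt(p2,np.array([[s,0.]]),z) for z in(26,78)]),cc); cv2.polylines(o,[(a*16).round().astype(int)],False,(0,255,0),1,cv2.LINE_AA,4)
    q=proj([p2[0],p2[1],.04],cc)[0].round().astype(int); k=cv2.resize(o[q[1]-37:q[1]+37,q[0]-48:q[0]+48],None,fx=4,fy=4,interpolation=cv2.INTER_CUBIC)
    cv2.imwrite(f'pics/jc_{n}.png',k)
cv2.imwrite('pics/jc.png',np.hstack([cv2.imread('pics/jc_side.png'),cv2.imread('pics/jc_scene.png')]))
E
python3 jig.py
```

```text
[ 0.504  -0.0208  0.1484]
[[-0.6 -0.1]
 [ 0.6 -0.3]
 [ 0.4  0.4]
 [-0.5  0.5]
 [ 0.   0.6]
 [ 0.1 -0.2]
 [-0.  -0.6]]
```

View pics/jc.png

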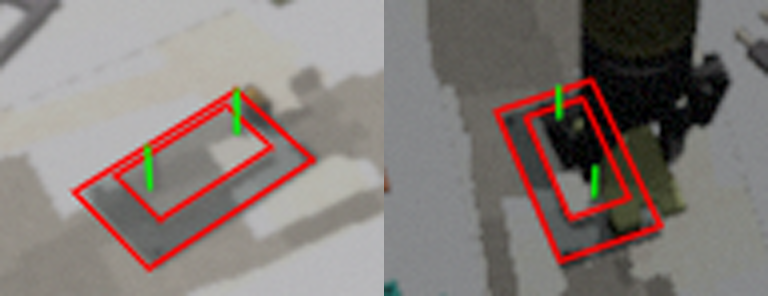

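The jig fit, (0.504, -0.0208, 0.148 rad), agrees to within 0.6 px in the wrist view, and its overlays sit on foot, plate and posts in both other views. Next I'll measure the held plate relative to the tool in the same wrist picture.

```bash
cat > held.py <<'E'
import sys,pickle
from h import *
J=np.array([.504,-.0208,.1484])
def held(kind,im,c,s,under,rows=None,seed=(45,18),fn=None,goal=J):
    """pose of held plate in world, and shift (units, tool axes) + turn that brings it to goal"""
    R=np.array(s['tool_rot']);e=np.array(s['ee_pos']); th=np.arctan2(R[1,0],R[0,0])+np.pi
    th=(th+np.pi)%(2*np.pi)-np.pi; p0=np.r_[e[:2],th]; z0=(e[2]-under)*1e3
    # held plate's near end (tool +x) is its -x end in world terms
    sd=proj(rt(p0,np.array([[-seed[0],seed[1]]],float),z0+8),c)[0]
    m,o=mask(im,sd,half=150,chroma=kind in('insulator','collector'))
    if rows is None: rows=int(proj(rt(p0,np.array([[-28.,0]]),z0+10),c)[0][1])
    m=m[:rows-o[1]]; P,err=fit(kind,[(m,o,c)],p0,z0)
    d=R.T@np.r_[goal[:2]-P[:2],0]/.04
    print('seed',sd.round(),'rows',rows,'plate',P.round(4),'err',round(err,4)); print('plate-tcp in tool mm',(R.T@np.r_[P[:2]-e[:2],0]*1e3).round(1)[:2],'dth',round(P[2]-th,4))
    print('to goal: shift',d[:2].round(3),'turn',round(-(goal[2]-P[2]),4),'tcp',e.round(4))
    if fn:
        ov=im.copy()
        for xy,a,b,v in outline(kind):
            for z in(a,b): cv2.polylines(ov,[proj(rt(P,xy,z+z0),c).round().astype(int)],True,(0,0,255),1)
        for sx in(-42.,42):
            cv2.polylines(ov,[proj(np.vstack([rt(goal,np.array([[sx,0.]]),z) for z in(26,78)]),c).round().astype(int)],False,(0,255,0),1)
        cv2.imwrite('pics/'+fn,ov)
    return P
if __name__=='__main__':
    k=sys.argv[1];u=float(sys.argv[2]); s=arm.read_state()
    if sys.argv[3]=='c1': im,c=pickle.load(open('c1.pkl','rb'))[:2]
    else: im,c=grab('wrist')
    held(k,im,c,s,u,fn=sys.argv[3]+'.png')
E
python3 held.py insulator 0.0255 c1
```

```text
seed [293. 164.] rows 197 plate [ 0.6069 -0.0044  0.1328] err 0.0076
plate-tcp in tool mm [ 2.4 -0.1] dth 0.0043
to goal: shift [ 2.604 -0.077] turn -0.0156 tcp [ 0.6093 -0.004   0.2006]
```

arm_command(
  commands=[0.4, 0.87, -0.026, 0, -0.016, 0.4, 0.87, -0.026, 0, 0, 0.4, 0.87, -0.026, 0, 0, 0.4, 0, 0, 0.6, 0, 0.4, 0, 0, 0.6, 0, 0.4, 0, 0, 0.6, 0, 0.4, 0, 0, 0, 0, 0.4, 0, 0, 0, 0],
)

```text
clock: 7.58
ee_pos: [0.5073, -0.0219, 0.1299]
tool_rot: [[-0.989, -0.146, 0.001], [-0.146, 0.989, -0.0], [-0.001, -0.0, -1.0]]
force: [0.0, -0.6, -0.6]
width: 0.0515
gripper_force: 52.6
```

```bash
python3 held.py insulator 0.0255 h1
```

```text
seed [293. 163.] rows 196 plate [ 0.5057 -0.0225  0.1481] err 0.0031
plate-tcp in tool mm [ 1.8 -0.4] dth 0.0017
to goal: shift [0.035 0.049] turn -0.0003 tcp [ 0.5073 -0.0219  0.1299]
```

View pics/h1.png

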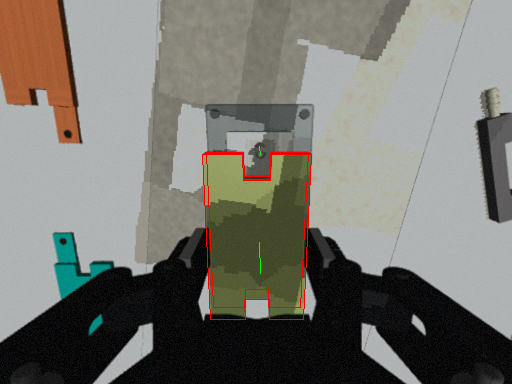

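The far post's tip is at (259,151), by the notch (243..272, 153..179), and it agrees with the projected jig. I'll shift by the remainder and lower.

arm_command(
  commands=[0.4, 0.035, 0.049, 0, 0, 0.4, 0, 0, 0.4, 0, 0.4, 0, 0, 0.4, 0, 0.4, 0, 0, 0.4, 0, 0.4, 0, 0, 0.3, 0, 0.4, 0, 0, 0.2, 0, 0.4, 0, 0, 0.1, 0, 0.4, 0, 0, 0, 0],
)

```text
clock: 8.62
ee_pos: [0.5052, -0.0201, 0.0573]
tool_rot: [[-0.989, -0.147, -0.0], [-0.147, 0.989, -0.0], [0.0, 0.0, -1.0]]
force: [-0.9, -0.3, -0.3]
width: 0.0514
gripper_force: 52.6
```

arm_command(
  commands=[0.4, 0, 0, 0.07, 0, 0.4, 0, 0, 0.05, 0, 0.4, 0, 0, 0.04, 0, 0.4, 0, 0, 0, 0, 0.4, 0, 0, 0, 0],
)

```text
clock: 9.25
ee_pos: [0.5052, -0.0201, 0.0516]
tool_rot: [[-0.989, -0.147, 0.001], [-0.147, 0.989, -0.0], [-0.001, -0.0, -1.0]]
force: [-1.0, -0.4, 4.6]
width: 0.0517
gripper_force: 53.4
```

arm_command(
  commands=[0.75, 0, 0, 0, 0, 0.75, 0, 0, 0, 0, 0.85, 0, 0, 0, 0, 0.85, 0, 0, -0.4, 0, 0.85, 0, 0, -0.9, 0, 1, 0, 0, -0.9, 0, 1, 0, 0, -0.9, 0, 1, 0, 0, -0.9, 0, 1, 0, 0, -0.9, 0, 1, 0.505, -0.76, 0, 0.03, 1, 0.505, -0.76, 0, 0, 1, 0.505, -0.76, 0, 0, 1, 0.505, -0.76, 0, 0, 1, 0.505, -0.76, 0, 0, 1, 0.505, -0.76, 0, 0, 1, 0, 0, 0, 0, 1, 0, 0, 0, 0],
)

```text
clock: 11.38
ee_pos: [0.407, -0.2156, 0.2468]
tool_rot: [[-0.993, -0.116, -0.0], [-0.116, 0.993, 0.001], [-0.0, 0.001, -1.0]]
force: [0.5, 0.5, 0.5]
width: 0.0854
gripper_force: 0.0
```

```bash
python3 look.py collector 0.412 -0.2185 0.117 w4.png; python3 - <<'E'
from h import *
from held import J
im,c=grab('scene'); im2,c2=grab('side')
for i,cc in((im,c),(im2,c2)):
    m,o=mask(i,proj(rt(J,np.array([[0.,15]]),36),cc)[0],chroma=True); print(fit('insulator',[(m,o,cc)],J,26),m.sum())
E
```

```text
seed [269. 175.]
pose [ 0.4097 -0.2182  0.1205] err 0.0104 area 2845.0
tool shift units [-0.053 -0.079] turn -3.1448
(array([ 0.50367163, -0.02108689,  0.14411848]), np.float64(0.004859332632567252)) 397.84746741395315
(array([ 0.53518209,  0.02867904, -1.19354991]), np.float64(0.4995091940296779)) 1189.1527108795858
```

The scene view puts the insulator at (0.5037, -0.0211), right on the jig. I'll grip the collector.

arm_command(
  commands=[0.82, -0.053, -0.079, 0.8, -0.003, 0.82, 0, 0, 0.9, 0, 0.82, 0, 0, 0.9, 0, 0.82, 0, 0, 0.9, 0, 0.82, 0, 0, 0.9, 0, 0.82, 0, 0, 0.6, 0, 0.82, 0, 0, 0.3, 0, 0.82, 0, 0, 0.19, 0, 0.82, 0, 0, 0, 0, 0.5, 0, 0, 0, 0, 0.4, 0, 0, 0, 0, 0.4, 0, 0, 0, 0, 0.4, 0, 0, 0, 0, 0.4, 0, 0, 0, 0],
  newtons=90,
)

```text
clock: 13.28
ee_pos: [0.4106, -0.2192, 0.0291]
tool_rot: [[-0.993, -0.119, 0.003], [-0.119, 0.993, -0.001], [-0.003, -0.002, -1.0]]
force: [-0.1, 2.1, 12.2]
width: 0.0344
gripper_force: 6.2
```

The fingers closed at 34 mm, so they slid over the top of the thin plate. I'll rise, open and check the picture before trying lower.

arm_command(
  commands=[0.4, 0, 0, -0.5, 0, 0.85, 0, 0, 0, 0, 0.85, 0, 0, 0, 0, 0.85, 0, 0, 0, 0, 0.82, 0, 0, 0, 0],
)

```text
clock: 13.9
ee_pos: [0.4092, -0.2186, 0.0468]
tool_rot: [[-0.993, -0.12, -0.001], [-0.12, 0.993, 0.001], [0.001, 0.001, -1.0]]
force: [0.1, -0.5, -0.3]
width: 0.0702
gripper_force: 0.0
```

```bash
python3 look.py collector 0.4097 -0.2182 0.12 w5.png; python3 -c "
from h import *
print(arm.read_state()['ee_pos'],arm.read_state()['force'])"
```

```text
seed [290. 232.]
pose [ 0.4098 -0.218   0.1161] err 0.0393 area 11987.0
tool shift units [-0.014  0.014] turn -3.1375
[ 0.40925193 -0.218619    0.04682766] [ 0.52449989 -0.25538465  0.19764383]
```

View pics/w5.png

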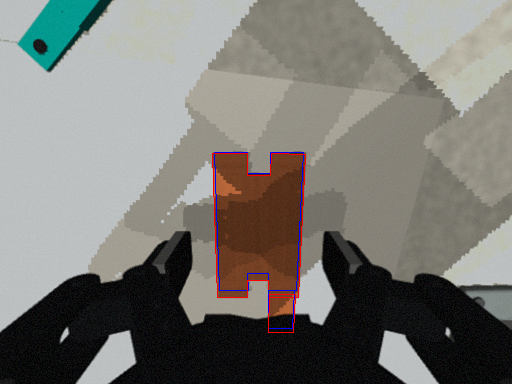

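The plate is undisturbed and centred between the open fingers, at (213..305, 152..297). From the contact height, the tips reach about 18 mm ahead of the TCP at 54 mm opening, so I'll go down to TCP z = 0.020.

arm_command(
  commands=[0.82, -0.014, 0.014, 0.3, 0, 0.82, 0, 0, 0.25, 0, 0.82, 0, 0, 0.12, 0, 0.82, 0, 0, 0, 0, 0.6, 0, 0, 0, 0, 0.5, 0, 0, 0, 0, 0.5, 0, 0, 0, 0, 0.5, 0, 0, 0, 0],
)

```text
clock: 14.95
ee_pos: [0.41, -0.2181, 0.0213]
tool_rot: [[-0.993, -0.12, 0.001], [-0.12, 0.993, -0.0], [-0.001, -0.0, -1.0]]
force: [-0.9, 1.7, 7.1]
width: 0.0507
gripper_force: 92.2
```

arm_command(
  commands=[0.5, 0, 0, -0.2, 0, 0.5, 0, 0, -0.6, 0, 0.5, 0, 0, -0.9, 0, 0.5, 0, 0, -0.9, 0, 0.5, 0, 0, -0.9, 0, 0.5, -0.49, 0.77, 0, -0.028, 0.5, -0.49, 0.77, 0, 0, 0.5, -0.49, 0.77, 0, 0, 0.5, -0.49, 0.77, 0, 0, 0.5, -0.49, 0.77, 0, 0, 0.5, -0.47, 0.76, 0, 0, 0.5, 0, 0, 0, 0, 0.5, 0, 0, 0, 0],
)

```text
clock: 16.58
ee_pos: [0.4984, -0.019, 0.1603]
tool_rot: [[-0.989, -0.149, -0.001], [-0.149, 0.989, -0.0], [0.001, -0.0, -1.0]]
force: [-0.3, -0.4, -2.6]
width: 0.0508
gripper_force: 94.9
```

```bash
python3 held.py collector 0.0213 h2
```

```text
seed [294. 164.] rows 198 plate [ 0.4985 -0.0196  0.1478] err 0.004
plate-tcp in tool mm [ 0.  -0.5] dth -0.0013
to goal: shift [-0.132 -0.051] turn -0.0006 tcp [ 0.4984 -0.019   0.1603]
```

View pics/h2.png

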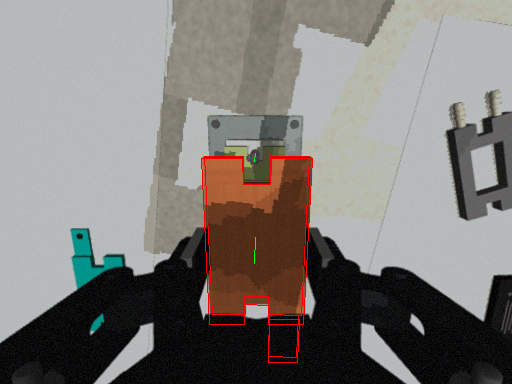

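The collector is held straight: corners (202,157) and (311,157), with the post tip at (255,157) beyond the notch. I'll correct and lower it.

arm_command(
  commands=[0.5, -0.132, -0.051, 0, 0, 0.5, 0, 0, 0.4, 0, 0.5, 0, 0, 0.4, 0, 0.5, 0, 0, 0.4, 0, 0.5, 0, 0, 0.4, 0, 0.5, 0, 0, 0.4, 0, 0.5, 0, 0, 0.3, 0, 0.5, 0, 0, 0.1, 0, 0.5, 0, 0, 0, 0],
)

```text
clock: 17.75
ee_pos: [0.5049, -0.0204, 0.0645]
tool_rot: [[-0.989, -0.147, -0.0], [-0.147, 0.989, 0.0], [0.0, 0.0, -1.0]]
force: [0.2, -0.4, -3.0]
width: 0.0504
gripper_force: 94.9
```

arm_command(
  commands=[0.5, 0, 0, 0.1, 0, 0.5, 0, 0, 0.05, 0, 0.5, 0, 0, 0.04, 0, 0.5, 0, 0, 0, 0, 0.5, 0, 0, 0, 0],
)

```text
clock: 18.38
ee_pos: [0.5049, -0.0202, 0.0574]
tool_rot: [[-0.989, -0.148, 0.001], [-0.148, 0.989, -0.0], [-0.0, -0.0, -1.0]]
force: [-1.8, 0.4, 4.3]
width: 0.0507
gripper_force: 95.8
```

arm_command(
  commands=[0.7, 0, 0, 0, 0, 0.75, 0, 0, 0, 0, 0.85, 0, 0, 0, 0, 0.85, 0, 0, -0.4, 0, 0.85, 0, 0, -0.9, 0, 1, 0, 0, -0.9, 0, 1, 0, 0, -0.9, 0, 1, 0, 0, -0.9, 0, 1, 0, 0, -0.8, 0, 1, -0.41, 0.83, 0, -0.031, 1, -0.41, 0.83, 0, 0, 1, -0.41, 0.83, 0, 0, 1, -0.41, 0.83, 0, 0, 1, -0.41, 0.83, 0, 0, 1, -0.41, 0.83, 0, 0, 1, -0.41, 0.83, 0, 0, 1, -0.41, 0.83, 0, 0, 1, -0.39, 0.8, 0, 0, 1, 0, 0, 0, 0, 1, 0, 0, 0, 0],
)

```text
clock: 20.88
ee_pos: [0.5968, 0.298, 0.2483]
tool_rot: [[-0.984, -0.179, -0.001], [-0.179, 0.984, -0.001], [0.001, -0.001, -1.0]]
force: [-0.1, 0.0, 0.1]
width: 0.0853
gripper_force: 0.0
```

```bash
python3 look.py graphite 0.606 0.296 0.18 w6.png; python3 - <<'E'
from h import *
from held import J
im,c=grab('scene'); im2,c2=grab('side')
for n,i,cc in(('scene',im,c),('side',im2,c2)):
    m,o=mask(i,proj(rt(J,np.array([[10.,15]]),44),cc)[0],chroma=True); print(n,fit('collector',[(m,o,cc)],J,36),m.sum())
E
```

```text
seed [270. 178.]
pose [0.604  0.2957 0.1798] err 0.0012 area 2698.0
tool shift units [-0.169 -0.076] turn -3.1426
scene (array([ 0.50761749, -0.02104511,  0.14714786]), np.float64(0.011211478270912798)) 443.10799322279075
side (array([ 0.50849089, -0.02184789,  0.19368839]), np.float64(0.17270305123857602)) 425.77888697819503
```

arm_command(
  commands=[0.82, -0.169, -0.076, 0.8, 0, 0.82, 0, 0, 0.9, 0, 0.82, 0, 0, 0.9, 0, 0.82, 0, 0, 0.9, 0, 0.82, 0, 0, 0.9, 0, 0.82, 0, 0, 0.7, 0, 0.82, 0, 0, 0.4, 0, 0.82, 0, 0, 0.2, 0, 0.82, 0, 0, 0, 0, 0.6, 0, 0, 0, 0, 0.5, 0, 0, 0, 0, 0.5, 0, 0, 0, 0, 0.5, 0, 0, 0, 0],
  newtons=50,
)

```text
clock: 22.65
ee_pos: [0.6056, 0.2972, 0.0226]
tool_rot: [[-0.984, -0.178, 0.003], [-0.178, 0.984, 0.001], [-0.003, 0.001, -1.0]]
force: [-0.6, -1.0, 5.9]
width: 0.0521
gripper_force: 53.0
```

arm_command(
  commands=[0.5, 0, 0, -0.2, 0, 0.5, 0, 0, -0.6, 0, 0.5, 0, 0, -0.9, 0, 0.5, 0, 0, -0.9, 0, 0.5, 0, 0, -0.9, 0, 0.5, 0, 0, -0.9, 0, 0.5, 0.146, -0.933, 0, 0.03, 0.5, 0.146, -0.933, 0, 0, 0.5, 0.146, -0.933, 0, 0, 0.5, 0.146, -0.933, 0, 0, 0.5, 0.146, -0.933, 0, 0, 0.5, 0.146, -0.933, 0, 0, 0.5, 0.146, -0.933, 0, 0, 0.5, 0.146, -0.933, 0, 0, 0.5, 0, 0, 0, 0, 0.5, 0, 0, 0, 0],
)

```text
clock: 24.65
ee_pos: [0.6035, -0.0052, 0.1969]
tool_rot: [[-0.989, -0.148, -0.0], [-0.148, 0.989, 0.001], [0.0, 0.001, -1.0]]
force: [-0.0, 0.3, -1.6]
width: 0.0524
gripper_force: 52.5
```

```bash
python3 held.py graphite 0.0226 h3; python3 - <<'E'
from h import *
from held import J
im,c=grab('wrist'); 
m,o=mask(im,proj(rt(J,np.array([[-20.,15]]),44),c)[0],half=120,chroma=True)
u=proj(rt(J,np.array([[30.,0]]),44),c)[0]; r=int(u[1])-o[1]; m=m[:r]
cv2.imwrite('pics/m.png',(m*255).astype(np.uint8)); cv2.imwrite('pics/raw3.png',im)
P,e=fit('collector',[(m,o,c)],J,36); print('collector',P,e,m.sum()); cs,sn=np.cos(J[2]),np.sin(J[2]); d=P-J; print('in jig mm',(d[0]*cs+d[1]*sn)*1e3,(-d[0]*sn+d[1]*cs)*1e3,d[2])
E
```

```text
seed [294. 164.] rows 197 plate [ 0.6022 -0.0058  0.1484] err 0.1117
plate-tcp in tool mm [ 1.4 -0.4] dth -0.0002
to goal: shift [ 2.482 -0.008] turn -0.0 tcp [ 0.6035 -0.0052  0.1969]
collector [ 0.50464742 -0.021       0.14627411] 0.0012858887729039073 5068.851047571046
in jig mm 0.6107323242593927 -0.29352501503937134 -0.0021258898969339357
```

arm_command(
  commands=[0.5, 0.83, -0.003, 0, 0, 0.5, 0.83, -0.003, 0, 0, 0.5, 0.82, -0.003, 0, 0, 0.5, 0, 0, 0.6, 0, 0.5, 0, 0, 0.6, 0, 0.5, 0, 0, 0.4, 0, 0.5, 0, 0, 0, 0, 0.5, 0, 0, 0, 0],
)

```text
clock: 25.75
ee_pos: [0.5063, -0.02, 0.1335]
tool_rot: [[-0.989, -0.15, 0.001], [-0.15, 0.989, -0.0], [-0.001, -0.0, -1.0]]
force: [0.2, -1.3, -1.7]
width: 0.052
gripper_force: 52.5
```

```bash
python3 held.py graphite 0.0226 h4
```

```text
seed [294. 164.] rows 197 plate [ 0.5047 -0.0207  0.1491] err 0.1187
plate-tcp in tool mm [ 1.6 -0.4] dth -0.0012
to goal: shift [0.019 0.   ] turn 0.0007 tcp [ 0.5063 -0.02    0.1335]
```

arm_command(
  commands=[0.5, 0.019, 0, 0, 0, 0.5, 0, 0, 0.4, 0, 0.5, 0, 0, 0.4, 0, 0.5, 0, 0, 0.4, 0, 0.5, 0, 0, 0.2, 0, 0.5, 0, 0, 0.1, 0, 0.5, 0, 0, 0, 0],
)

```text
clock: 26.68
ee_pos: [0.5052, -0.0208, 0.0731]
tool_rot: [[-0.989, -0.149, 0.0], [-0.149, 0.989, -0.0], [-0.0, -0.0, -1.0]]
force: [-0.3, -0.6, 0.5]
width: 0.0523
gripper_force: 52.6
```

arm_command(
  commands=[0.5, 0, 0, 0.08, 0, 0.5, 0, 0, 0.05, 0, 0.5, 0, 0, 0.04, 0, 0.5, 0, 0, 0, 0, 0.5, 0, 0, 0, 0],
)

```text
clock: 27.3
ee_pos: [0.5051, -0.0207, 0.0666]
tool_rot: [[-0.989, -0.149, 0.0], [-0.149, 0.989, -0.0], [-0.0, -0.0, -1.0]]
force: [-1.6, 0.6, 5.2]
width: 0.0523
gripper_force: 53.2
```

arm_command(
  commands=[0.7, 0, 0, 0, 0, 0.75, 0, 0, 0, 0, 0.85, 0, 0, 0, 0, 0.85, 0, 0, -0.4, 0, 0.85, 0, 0, -0.9, 0, 1, 0, 0, -0.9, 0, 1, 0, 0, -0.9, 0, 1, 0, 0, -0.9, 0, 1, 0, 0, -0.6, 0, 1, 0.08, 0.82, 0, 0, 1, 0.08, 0.82, 0, 0, 1, 0.08, 0.82, 0, 0, 1, 0.08, 0.82, 0, 0, 1, 0.08, 0.82, 0, 0, 1, 0.08, 0.82, 0, 0, 1, 0.08, 0.82, 0, 0, 1, 0, 0, 0, -0.16, 1, 0, 0, 0, -0.16, 1, 0, 0, 0, 0, 1, 0, 0, 0, 0],
)

```text
clock: 29.8
ee_pos: [0.4486, 0.2029, 0.25]
tool_rot: [[-0.893, -0.45, -0.0], [-0.45, 0.893, -0.0], [0.0, 0.0, -1.0]]
force: [-0.3, -0.3, 0.6]
width: 0.0855
gripper_force: 0.0
```

```bash
python3 look.py frame 0.45 0.2026 0.46 w7.png; python3 - <<'E'
from h import *
from held import J
im,c=grab('scene')
m,o=mask(im,proj(rt(J,np.array([[10.,15]]),54),c)[0]); print('graphite',fit('graphite',[(m,o,c)],J,44),m.sum())
E
```

```text
seed [271. 172.]
pose [0.4456 0.202  0.4822] err 0.5399 area 3039.0
tool shift units [0.078 0.016] turn -3.157
graphite (array([ 0.51196803, -0.02527895,  0.14039835]), np.float64(0.2368470908298711)) 707.7019655583862
```

The frame's mask is poor. I'll use the last picture for a composite: wrist view, frame mask, and the stack in the scene and side views.

```bash
python3 - <<'E'
from h import *
from held import J
import pickle
im,c=grab('wrist'); si,sc=grab('scene'); di,dc=grab('side'); pickle.dump((im,c,si,sc,di,dc),open('c2.pkl','wb'))
m,o=mask(im,(271,172),half=120)
a=cv2.resize(im[70:230,150:370],None,fx=1.8,fy=1.8,interpolation=cv2.INTER_CUBIC)
b=cv2.resize(cv2.cvtColor((m*255).astype(np.uint8),cv2.COLOR_GRAY2BGR),(288,288))
def cr(i,cc):
    q=proj([J[0],J[1],.04],cc)[0].round().astype(int); return cv2.resize(i[q[1]-30:q[1]+30,q[0]-38:q[0]+38],None,fx=4.5,fy=4.5,interpolation=cv2.INTER_CUBIC)
top=np.hstack([a,b]); bot=np.hstack([cr(si,sc),cr(di,dc)]); W=max(top.shape[1],bot.shape[1])
pad=lambda x:cv2.copyMakeBorder(x,0,0,0,W-x.shape[1],cv2.BORDER_CONSTANT)
r=np.vstack([pad(top),pad(bot)]); cv2.imwrite('pics/comp.png',r); print(r.shape,o)
g=im.astype(int).mean(2); print(g[172,200:310:4].round()); print(g[100:230:5,271].round())
E
```

```text
(558, 684, 3) [151  52]
[131. 123. 131. 129. 130. 128. 128. 128. 130. 128.  53.  54. 100. 128.
 130. 134. 129. 133.  95.  91. 114. 154. 152. 154. 153. 151. 151. 153.]
[153. 153. 154. 145. 148. 153. 154.  98.  92.  88.  88.  88.  96.  94.
  90.  50.  52.  41.  39.  89.  89. 154. 152. 152. 151. 153.]
```

View pics/comp.png

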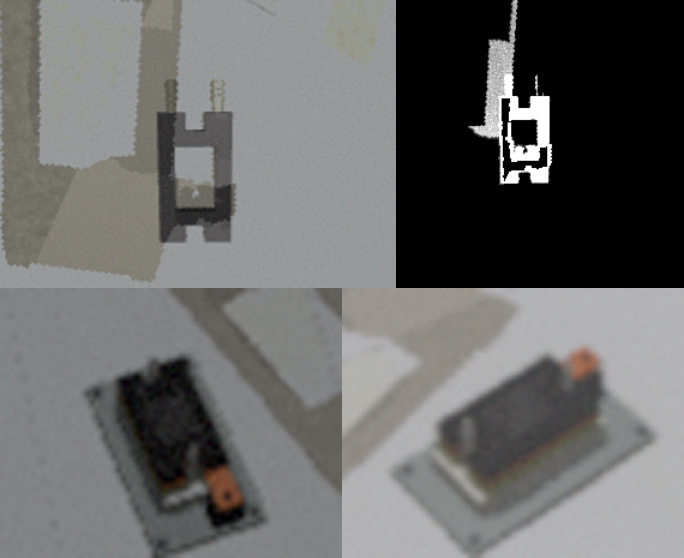

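The stack sits flat and level in both views, with the orange tab over the terminal. In the wrist view the frame lies upright with its barbs at the top (tool +x) end, its body at crop (158..232, 112..241). I'll use a plain darkness mask for it.

```bash
cat >> h.py <<'E'
_ol=outline
def outline(kind):
    return [q for q in _ol('frame') if not q[1]==2] if kind=='fbody' else _ol(kind)
def darkmask(im,seed,half=120,hi=122,lo=100):
    g=cv2.GaussianBlur(im,(0,0),.6).astype(float).mean(2); u,v=map(int,seed); x0,y0=max(u-half,0),max(v-half,0)
    a=np.clip((hi-g)/(hi-lo),0,1)[y0:v+half,x0:u+half]; h=(a>.5).astype(np.uint8)
    n,l=cv2.connectedComponents(h); return a*cv2.dilate((l==l[v-y0,u-x0]).astype(np.uint8),np.ones((3,3))),np.array([x0,y0])
E
python3 - <<'E'
from h import *
import pickle
im,c=pickle.load(open('c2.pkl','rb'))[:2]; s=arm.read_state()
m,o=darkmask(im,(271,160)); P,e=fit('fbody',[(m,o,c)],(.4486,.2029,.467)); print(P,e,m.sum())
R=np.array(s['tool_rot']); print((R.T@np.r_[P[:2]-s['ee_pos'][:2],0]/.04).round(3),np.arctan2(R[1,0],R[0,0])+np.pi-P[2],s['ee_pos'])
E
```

```text
[0.44477163 0.20158817 0.47825607] 0.10925118744229315 2432.893939393939
[0.103 0.016 0.   ] -0.010101973986228308 [0.44874567 0.20287141 0.25007683]
```

arm_command(
  commands=[0.82, 0.1, 0.016, 0.8, -0.01, 0.82, 0, 0, 0.9, 0, 0.82, 0, 0, 0.9, 0, 0.82, 0, 0, 0.9, 0, 0.82, 0, 0, 0.9, 0, 0.82, 0, 0, 0.7, 0, 0.82, 0, 0, 0.4, 0, 0.82, 0, 0, 0.25, 0, 0.82, 0, 0, 0, 0, 0.6, 0, 0, 0, 0, 0.5, 0, 0, 0, 0, 0.5, 0, 0, 0, 0, 0.5, 0, 0, 0, 0],
  newtons=40,
)

```text
clock: 31.68
ee_pos: [0.4455, 0.202, 0.021]
tool_rot: [[-0.887, -0.461, 0.002], [-0.461, 0.887, 0.001], [-0.002, -0.0, -1.0]]
force: [0.1, 0.0, 6.4]
width: 0.0528
gripper_force: 42.6
```

arm_command(
  commands=[0.5, 0, 0, -0.2, 0, 0.5, 0, 0, -0.6, 0, 0.5, 0, 0, -0.9, 0, 0.5, 0, 0, -0.9, 0, 0.5, 0, 0, -0.9, 0, 0.5, 0, 0, 0, 0, 0.5, 0, 0, 0, 0],
)

```text
clock: 32.55
ee_pos: [0.4441, 0.2015, 0.1598]
tool_rot: [[-0.887, -0.461, -0.001], [-0.461, 0.887, -0.0], [0.001, 0.0, -1.0]]
force: [-0.7, -0.0, -1.7]
width: 0.0527
gripper_force: 42.2
```

```bash
python3 - <<'E'
from h import *
im,c=grab('wrist','w8.png'); s=arm.read_state(); R=np.array(s['tool_rot']); e=np.array(s['ee_pos'])
g=cv2.GaussianBlur(im,(0,0),.6).astype(float).mean(2)
# predicted front edge (tool +x end) and its notch at top face, for centre offset 0
th=np.arctan2(R[1,0],R[0,0])+np.pi; z0=(e[2]-.021)*1e3
L=np.array([(-48,-27),(-48,-12),(-48,-7),(-35,0),(-48,7),(-48,12),(-48,27),(-47,-27),(-35.,5)])
print(proj(rt((e[0],e[1],th),L,z0+12),c).round(1))
for y in(-24,-10,10,24,0):
    x=np.arange(-60,-26,1.); p=proj(rt((e[0],e[1],th),np.c_[x,np.full(len(x),y)],z0+12),c).astype(np.float32)
    print(y,cv2.remap(g.astype(np.float32),p[:,0].reshape(1,-1),p[:,1].reshape(1,-1),1)[0].round().astype(int).tolist())
for x in(-44,-40):
    y=np.arange(-34,35,1.); p=proj(rt((e[0],e[1],th),np.c_[np.full(len(y),x),y],z0+12),c).astype(np.float32)
    print(x,cv2.remap(g.astype(np.float32),p[:,0].reshape(1,-1),p[:,1].reshape(1,-1),1)[0].round().astype(int).tolist())
E
```

```text
[[200.5 158.6]
 [232.  158.7]
 [242.5 158.7]
 [257.2 185.3]
 [271.9 158.7]
 [282.4 158.7]
 [313.9 158.8]
 [200.6 160.7]
 [267.4 185.3]]
-24 [176, 175, 176, 177, 176, 176, 176, 176, 175, 176, 176, 174, 87, 38, 89, 97, 95, 96, 94, 95, 96, 95, 94, 94, 94, 93, 95, 93, 93, 78, 59, 55, 57, 56]
-10 [133, 132, 132, 133, 133, 133, 132, 133, 132, 131, 132, 131, 67, 32, 54, 57, 55, 57, 57, 56, 57, 56, 54, 58, 56, 55, 54, 56, 55, 55, 55, 55, 55, 54]
10 [177, 177, 176, 176, 175, 176, 176, 175, 176, 176, 176, 173, 83, 33, 52, 57, 57, 55, 56, 54, 55, 55, 55, 53, 53, 55, 55, 55, 56, 55, 54, 54, 53, 55]
24 [175, 176, 175, 176, 175, 176, 176, 175, 176, 177, 175, 176, 95, 36, 92, 100, 98, 98, 98, 98, 96, 97, 97, 97, 96, 96, 95, 95, 91, 86, 82, 83, 82, 80]
0 [140, 149, 142, 155, 171, 154, 168, 136, 131, 130, 130, 131, 130, 130, 131, 132, 131, 131, 130, 130, 130, 130, 130, 133, 66, 29, 32, 51, 55, 54, 54, 54, 54, 52]
-44 [176, 175, 176, 175, 176, 175, 165, 109, 95, 95, 95, 96, 95, 95, 96, 95, 97, 99, 97, 98, 98, 90, 61, 55, 55, 56, 55, 58, 124, 132, 132, 131, 132, 132, 131, 124, 106, 114, 167, 176, 136, 58, 56, 55, 57, 54, 55, 56, 56, 57, 72, 99, 99, 100, 98, 98, 100, 99, 98, 98, 100, 138, 175, 176, 174, 176, 176, 175, 175]
-40 [133, 135, 131, 133, 142, 147, 146, 105, 93, 93, 96, 94, 96, 94, 94, 95, 95, 95, 97, 96, 96, 93, 65, 57, 57, 55, 54, 59, 124, 130, 129, 129, 130, 129, 130, 128, 108, 119, 166, 176, 141, 58, 54, 56, 55, 57, 56, 54, 55, 53, 61, 94, 98, 97, 96, 96, 98, 99, 96, 98, 90, 137, 175, 175, 175, 176, 176, 175, 176]
```

The edge profiles put the frame straight, centred in y, and 1.7 mm back along tool x. Now I'll go over the jig.

arm_command(
  commands=[0.5, 0.21, -0.93, 0, 0, 0.5, 0.21, -0.93, 0, 0, 0.5, 0.21, -0.93, 0, 0, 0.5, 0.21, -0.93, 0, 0, 0.5, 0.21, -0.93, 0, 0, 0.5, 0.21, -0.93, 0, 0, 0.5, 0, 0, 0, 0.165, 0.5, 0, 0, 0, 0.165, 0.5, 0, 0, 0, 0, 0.5, 0, 0, 0, 0],
)

```text
clock: 33.85
ee_pos: [0.5024, -0.0194, 0.1592]
tool_rot: [[-0.988, -0.151, -0.002], [-0.151, 0.988, 0.0], [0.002, 0.001, -1.0]]
force: [0.5, 0.4, -1.0]
width: 0.0529
gripper_force: 42.3
```

```bash
python3 - <<'E'
from h import *
from held import J
im,c=grab('wrist','w9.png'); s=arm.read_state(); R=np.array(s['tool_rot']); e=np.array(s['ee_pos'])
T=np.array([.5028,-.0212]); th=np.arctan2(R[1,0],R[0,0])+np.pi
print('tcp',e.round(4),'shift u',(R.T@np.r_[T-e[:2],0]/.04).round(3),'turn',round((th-J[2]+np.pi)%(2*np.pi)-np.pi,4))
E
```

```text
tcp [ 0.5026 -0.0193  0.1594] shift u [ 0.002 -0.047 -0.   ] turn 0.0033
```

arm_command(
  commands=[0.5, 0, -0.047, 0, 0.003, 0.5, 0, 0, 0.4, 0, 0.5, 0, 0, 0.4, 0, 0.5, 0, 0, 0.4, 0, 0.5, 0, 0, 0.4, 0, 0.5, 0, 0, 0.25, 0, 0.5, 0, 0, 0.1, 0, 0.5, 0, 0, 0, 0],
)

```text
clock: 34.9
ee_pos: [0.5034, -0.0214, 0.0821]
tool_rot: [[-0.989, -0.146, -0.0], [-0.146, 0.989, -0.0], [0.0, -0.0, -1.0]]
force: [-0.2, 0.6, -0.7]
width: 0.0531
gripper_force: 42.3
```

arm_command(
  commands=[0.5, 0, 0, 0.09, 0, 0.5, 0, 0, 0.06, 0, 0.5, 0, 0, 0.04, 0, 0.5, 0, 0, 0, 0, 0.5, 0, 0, 0, 0],
)

```text
clock: 35.52
ee_pos: [0.5034, -0.0214, 0.075]
tool_rot: [[-0.989, -0.146, 0.0], [-0.146, 0.989, -0.0], [-0.0, -0.0, -1.0]]
force: [-1.5, 0.9, 6.1]
width: 0.0532
gripper_force: 42.9
```

Contact came at the expected height. I'll release, retreat and check.

arm_command(
  commands=[0.7, 0, 0, 0, 0, 0.75, 0, 0, 0, 0, 0.85, 0, 0, 0, 0, 0.85, 0, 0, -0.4, 0, 0.85, 0, 0, -0.9, 0, 1, 0, 0, -0.9, 0, 1, 0, 0, -0.9, 0, 1, 0, 0, -0.9, 0, 1, 0, 0, -0.6, 0, 1, 0, 0, 0, 0, 1, 0, 0, 0, 0, 1, 0, 0, 0, 0],
)

```text
clock: 37.02
ee_pos: [0.5024, -0.0213, 0.257]
tool_rot: [[-0.989, -0.146, -0.003], [-0.146, 0.989, 0.0], [0.003, 0.001, -1.0]]
force: [-0.5, -0.0, -0.7]
width: 0.0854
gripper_force: 0.0
```

```bash
python3 - <<'E'
from h import *
from held import J
im,c=grab('wrist','end.png'); s=arm.read_state(); print(s['ee_pos'],s['force'])
g=cv2.GaussianBlur(im,(0,0),.5).astype(np.float32).mean(2)
def prof(xs,ys,z): 
    p=proj(rt(J,np.c_[xs,ys].astype(float),z),c).astype(np.float32); return cv2.remap(g,p[:,0].reshape(1,-1),p[:,1].reshape(1,-1),1)[0].round().astype(int).tolist()
# window edges (top, z=66) +-24, +-15 ; outer edges +-27, notch
x=np.arange(-56,57,2.); y=np.arange(-34,35,1.)
print('x y=0',prof(x,0*x,66)); print('x y=20',prof(x,0*x+21,66)); print('y x=0',prof(0*y,y,66)); print('y x=30',prof(0*y+30,y,66)); print('y x=-30',prof(0*y-30,y,66))
si,sc=grab('scene'); i2,c2=grab('side')
for n,i,cc in(('scene',si,sc),('side',i2,c2)):
    # tops of each layer via frame body fit at varying heights
    for lo in(70,85):
        m,o=darkmask(i,proj(rt(J,np.array([[0.,20]]),66),cc)[0],half=40,hi=lo+10,lo=lo-10)
        if m.sum()>50: print(n,lo,m.sum().round(),fit('fbody',[(m,o,cc)],J,54))
E
```

```text
[ 0.50250941 -0.02129631  0.25709723] [ 0.05221564 -0.36911963  0.19414185]
x y=0 [66, 104, 103, 82, 57, 56, 60, 67, 52, 34, 15, 44, 51, 48, 49, 47, 41, 17, 18, 16, 15, 13, 17, 15, 20, 21, 14, 19, 17, 16, 15, 19, 25, 17, 21, 22, 11, 10, 10, 19, 39, 52, 53, 54, 51, 51, 46, 52, 56, 54, 59, 75, 84, 93, 91, 77, 87]
x y=20 [94, 147, 141, 56, 37, 55, 56, 54, 70, 81, 75, 81, 82, 81, 83, 85, 84, 82, 73, 71, 71, 72, 72, 71, 73, 78, 79, 79, 78, 76, 76, 53, 42, 41, 46, 50, 52, 51, 54, 51, 51, 52, 53, 50, 50, 57, 80, 83, 84, 85, 86, 84, 88, 91, 90, 89, 88]
y x=0 [67, 69, 68, 65, 62, 59, 53, 48, 48, 46, 47, 46, 43, 40, 36, 34, 35, 33, 28, 26, 28, 18, 10, 22, 26, 22, 20, 25, 27, 17, 15, 24, 24, 18, 17, 27, 22, 18, 23, 25, 23, 19, 24, 44, 33, 22, 29, 43, 57, 73, 77, 77, 78, 78, 78, 78, 76, 76, 77, 76, 70, 62, 60, 62, 74, 87, 93, 99, 104]
y x=30 [66, 65, 65, 65, 65, 63, 57, 53, 52, 54, 55, 54, 53, 53, 53, 53, 52, 50, 51, 51, 52, 53, 54, 53, 52, 52, 52, 52, 53, 52, 52, 53, 52, 53, 54, 53, 52, 50, 52, 53, 52, 51, 52, 52, 52, 53, 53, 53, 52, 53, 54, 53, 52, 54, 55, 50, 49, 49, 51, 60, 78, 89, 96, 98, 97, 97, 98, 98, 102]
y x=-30 [103, 102, 104, 102, 88, 77, 75, 80, 83, 81, 82, 85, 84, 84, 85, 85, 84, 83, 83, 83, 83, 85, 86, 86, 85, 84, 84, 84, 85, 83, 68, 55, 48, 47, 48, 44, 45, 48, 46, 45, 47, 46, 45, 46, 45, 43, 44, 47, 48, 48, 47, 47, 48, 53, 72, 81, 85, 86, 86, 87, 89, 90, 89, 90, 92, 95, 100, 105, 110]
scene 70 809.0 (array([ 0.51788543, -0.02882534,  0.13704249]), np.float64(0.4335745061133011))
scene 85 997.0 (array([ 0.52160258, -0.02920324,  0.22334553]), np.float64(0.5125562978800511))
side 70 86.0 (array([ 0.50162615, -0.03844213,  1.0391625 ]), np.float64(3.075466141874233))
side 85 195.0 (array([ 0.50035332, -0.03573643,  0.23622154]), np.float64(1.1230577469357712))
```

The window edges lie symmetric about the jig centre (about ±23 mm), the outer edges fall where the model puts them, and contact came at the exact stack height. The gripper is clear, so I'll hand in.

```bash
python3 -c "
from workcell import order
print(order.close_job())"
```

```text
the job is handed in; nothing more can be done
None
```

The half cell is stacked on the jig in order (insulator, collector with its tab over the terminal, graphite, frame with barbs away from it) and handed in at about 37 s of the 115 s; each plate touched down at its expected height, and no verdict came back.

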